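Tidy the hat-trimming bench

TASK

Tidy the hatmaker's bench: stand one thread spool upright in each bay of the two-bay wooden box, set both pattern weights flat on the bottom of the round metal dish, and lay the hat brush, bristles down, flat in the long wooden tray. Leave the wooden hat block and the shears where they are.

Things in the scene. Friction and masses are not known exactly. Their poses are not given: they have to be found in the camera images.
- spool_a: One full spool of dark grey thread with pale wooden ends, a plain cylinder 34 mm in diameter and 60 mm tall, standing upright on the bench. Origin: centre of its underside; z up its axis. About 60 g (the two are alike and may trade places).
- spool_b: Another full spool of dark grey thread with pale wooden ends, a plain cylinder 34 mm in diameter and 60 mm tall, standing upright on the bench. Origin: centre of its underside; z up its axis. About 60 g (the two are alike and may trade places).
- weight_a: One steel pattern weight: a round disc 44 mm in diameter and 14 mm thick with a dark round knob, 20 mm in diameter, rising from its middle to 42 mm above the underside. It stands knob up. Origin: centre of the underside; z up through the knob. About 200 g (the two are alike and may trade places).
- weight_b: Another steel pattern weight: a round disc 44 mm in diameter and 14 mm thick with a dark round knob, 20 mm in diameter, rising from its middle to 42 mm above the underside. It stands knob up. Origin: centre of the underside; z up through the knob. About 200 g (the two are alike and may trade places).
- brush: Hat brush without a handle: a brown wooden block 120 mm long, 34 mm wide and 18 mm thick (20 to 38 mm above the underside) over a dark bristle block 112 by 28 mm, 20 mm high (rigid). It lies on its bristles. Origin: centre of the bristles' underside; x along its length, y across, z up; both ends alike. About 120 g.
- spool_box: Low open plywood box with two bays, fixed to the bench: outside 76 mm (its x) by 136 mm (its y), 25 mm high, walls and floor 5 mm; one 5 mm divider of the same height at its middle makes two bays, each 66 mm (x) by 60 mm (y), centred 33 mm either way from the origin along its y. Origin: centre of the underside; z up.
- dish: Round open aluminium dish, fixed to the bench: 136 mm outside diameter at the rim, 18 mm high, wall 3 mm, flat inner floor 4 mm above the bench and about 126 mm in diameter. There is room for the two weights side by side. Origin: centre of the underside; z up.
- brush_tray: Long low open tray of dark wood without divisions, fixed to the bench: outside 68 mm (its x) by 158 mm (its y, the long way), 18 mm high, walls and floor 4 mm, inside 60 by 150 mm. Origin: centre of the underside; z up.
- hat_block: Bystander: wooden hat block, a pale dome 164 mm in diameter on a dark foot, 141 mm tall in all, standing loose on the bench, 1.6 kg. Origin: centre of the underside.
- shears: Bystander: tailor's shears lying loose and flat on the bench, about 210 mm long, 12 mm thick, black loop handles. Origin: at the pivot, on the underside; x towards the blades' tips.
Mind the look-alikes: they are no part of the job. Leave any orange look-alike of the brush alone. What is shaped like the weight_a but yellow is not meant.

How it is judged (in metres and radians):
At the end, for the whole second after the job is handed in: Both spools stand upright (within 0.12 rad) on the floor of the spool box, one in each bay; both weights stand knob up and flat on the dish's floor, within 46 mm of its centre; the brush lies bristles down, flat on the tray's floor, inside its walls; all five are at rest (((y of spool_a in the frame of spool_box between 0.012 and 0.054 m and y of spool_b in the frame of spool_box between -0.054 and -0.012 m) or (y of spool_a in the frame of spool_box between -0.054 and -0.012 m and y of spool_b in the frame of spool_box between 0.012 and 0.054 m)) and x of spool_a in the frame of spool_box between -0.022 and 0.022 m and z of spool_a in the frame of spool_box between 0.001 and 0.01 m and angle between each of spool_a, spool_b, weight_a, weight_b, brush's own z axis and vertical below 0.12 rad and x of spool_b in the frame of spool_box between -0.022 and 0.022 m and z of spool_b in the frame of spool_box between 0.001 and 0.01 m and horizontal distance between each of weight_a, weight_b and dish below 0.046 m and z of weight_a in the frame of dish between 0.001 and 0.009 m and z of weight_b in the frame of dish between 0.001 and 0.009 m and x of brush in the frame of brush_tray between -0.018 and 0.018 m and y of brush in the frame of brush_tray between -0.022 and 0.022 m and z of brush in the frame of brush_tray between 0.001 and 0.009 m and linear speed of each of spool_a, spool_b, weight_a, weight_b, brush below 0.02 m/s and angular speed of each of spool_a, spool_b, weight_a, weight_b, brush below 0.2 rad/s); the robot touches nothing.
It fails at once if the bystander (hat block) is moved more than 20 mm or tipped (distance of hat_block from where it was at the start of the episode above 0.02 m or angle between hat_block's own z axis and vertical above 0.2 rad).
It fails at once if the bystander (shears) is moved more than 20 mm or tipped (distance of shears from where it was at the start of the episode above 0.02 m or angle between shears's own z axis and vertical above 0.2 rad).
It also fails if it takes over 115 s, if anything falls off the work surface, if the arm or the gripper's body presses on something with over 40 N, if the wrist force passes 120 N, or if a joint passes its speed limit or range.

ROBOT

A 6-joint arm with a two-finger parallel gripper is mounted at the origin on the work surface. World frame = base frame: x ahead of the robot, y to its left, z up, the work surface at z = 0. Lengths are in m, angles in degrees, forces in N, time in s.
With the tool pointing down it reaches from about 0.15 to 0.775 m from the base axis. Payload 6.1 kg.
Tool frame: the origin (TCP) lies at the very end of the fingers, on their centre line; the grasp point (between the pads) lies 19 mm behind it; z points along the fingers, y is the line along which they close (so a half turn about z gives the same grasp; the last joint's range is limited). The gripper opens to 85 mm and grips with 20 to 120 N. Pads are 22 mm wide; open, the fingers measure 114 mm over their backs; the gripper's body (76 mm by 85 mm) begins 54 mm behind the grasp point. The pads swing forward as they close: fully open they stand 13 mm farther back than shut.
Start: joints at [-68.067, 7.208, -2.269, 80.523, 0, 90], TCP at [0.196, -0.487, 0.231] pointing down, gripper open.
Joint ranges: [-155.77, 155.77], [-54.66, 111.73], [-72.52, 77.12], [-102.08, 115.82], [-83.92, 84.16], [-180, 180]. Speed limits (degrees/s): [136.94, 136.94, 172.46, 180, 180, 180].

INTERFACE

Orientations are given as [roll, pitch, yaw] about the fixed x, y, z axes, in that order (R = Rz(yaw) Ry(pitch) Rx(roll)).
In Python, from station import * gives the robot as it stands.
- The arm moves only by the tool carry_out, never from a script. Its argument "deltas" is a list that holds one entry, the list of rows, each a list of 7 numbers: the shift along the tool's x, y, z scaled (see below), then the turn, a rotation vector about the tool's x, y, z scaled (see below), then the opening, from -1 (shut) to 1 (fully open), so that 0 is half open. In form: [[[x, y, z, rx, ry, rz, jaw], ...]]. A call has 1 to 12 rows; each row is the pose to reach, as a shift and turn from the pose commanded when the call began, along the tool's axes at that moment; what a row does not reach only later rows make up. The controller multiplies each number of a shift by 0.4 m and each number of a turn by 30 degrees. A row lasts 1/8 s, in which the tool goes at most 62.5 mm and 10.7 degrees, less where a joint would pass 70% of its speed; a pose out of reach is approached as far as the arm can. A call with a number of a shift or a turn outside -1 to 1 is refused whole. A call with a gripper value outside its range is refused whole. The fingers move at their own pace and stop on an object; "squeeze" is the grip in N (left out, the last holds). Time passes only in rows, so rows that repeat a pose let the fingers close. It gives the time, the measured TCP pose, the force, the opening and the grip force at its end, in the units of the state.
- read_state(): the state, without advancing time (a new reading comes with each control period).
- snapshot(name): name is "side" or "top" or "wrist"; returns the picture (384x512x3 uint8, red, green, blue); there is no depth.
- calibration(name): a dict with "fovy" (degrees; the focal length in pixels is half the picture's height over the tangent of half this angle, whatever the lens; pixels are square), "cx", "cy" (the principal point, pixels), "rvec" (rotation vector, rad) and "tvec" (3), from world to camera coordinates, as OpenCV has them. Camera axes: x right, y down, z forward; pixel columns grow to the right and rows downward; lengths in m; the calibration is good to about 2 mm. A picture is of the moment at which its call begins: read the wrist's pose just before it. calibration takes no time and is no camera call; for the wrist camera it gives the pose at the moment of the call.
- finish_job(): hands the job in; it is judged then, once.
The state is a dict: "t": time; "qpos": joint angles; "joint_velocities": joint speeds; "joint_efforts": joint torques, N m; "position": TCP position; "ee_rot": TCP orientation; "force": force on the tool from outside, world axes, zero at the start; "wrist_torque": the same for the moment, N m; "finger_gap": finger opening in m; "finger_force": force on a finger pad.
Only numpy, scipy, OpenCV 4.12 (cv2) and the standard library are available. Lean on these libraries where they do the work, as an engineer would, in place of code of your own. Each camera call takes 0.05 s, during which the arm holds its last target. There are 200 camera calls.

## Working session

There is one attempt and no reset: what is moved stays moved. The work goes in short steps, Python scripts to look and compute and a tool call to move; the robot and the scene stay as the last step left them, time stands still between calls to the robot, and variables do not carry over. Pictures are saved under pics/ and viewed, at most 14 in all, crops included, and the job is handed in when it is done.

Besides the shell and the picture viewer there is one more tool, called after "Request:" as a command line: name --argument value ..., lists and objects as JSON in quotes. carry_out: Moves the arm, as the interface text tells. Shifts and turns lie within -1 to 1; 1 stands for 0.4 m of shift or 30 degrees of turn. Its arguments: {"type":"object","properties":{"deltas":{"type":"array"},"squeeze":{"type":"number"}},"required":["deltas"]}

```bash
mkdir -p pics; ls; python3 - <<'E'
from station import *
import cv2
for n in ("top","side"):
    im=snapshot(n); cv2.imwrite(f"pics/{n}0.png",cv2.resize(im[:,:,::-1],(800,600),interpolation=cv2.INTER_CUBIC))
    c=calibration(n); print(n,c)
print(read_state())
E
```

```text
pics
top {'fovy': 45.18442571582784, 'cx': 250.19797650150113, 'cy': 181.55005560083598, 'rvec': array([ 2.0964718 , -2.11448028,  0.2443332 ]), 'tvec': array([-0.03661478,  0.47657478,  1.51847845])}
side {'fovy': 49.63251359775655, 'cx': 254.682785208369, 'cy': 187.34858689902862, 'rvec': array([ 0.4116194 , -2.54261926,  1.45345701]), 'tvec': array([0.4518581 , 0.13189787, 1.21813759])}
{'t': 0.1, 'qpos': array([-6.80683838e+01,  7.23742328e+00, -2.32224540e+00,  8.05233308e+01,
       -6.32547352e-04,  9.00008891e+01]), 'joint_velocities': array([-0.03232041, -0.05539344,  0.04214451, -0.04321572,  0.06872366,
       -0.10210649]), 'joint_efforts': array([ 3.51964736e-04, -4.36910069e+01,  3.53602481e+01,  1.37640926e-02,
       -2.01949416e-05,  1.22953372e-05]), 'position': array([ 0.19594295, -0.48665601,  0.23059691]), 'ee_rot': array([-1.79917001e+02,  6.33834615e-04,  2.19307281e+01]), 'force': array([-0.3118727 ,  0.39804135,  0.11860702]), 'wrist_torque': array([ 0.02839683,  0.01723548, -0.02764019]), 'finger_force': 0.0, 'finger_gap': 0.0854801334917612}
```

View pics/top0.png

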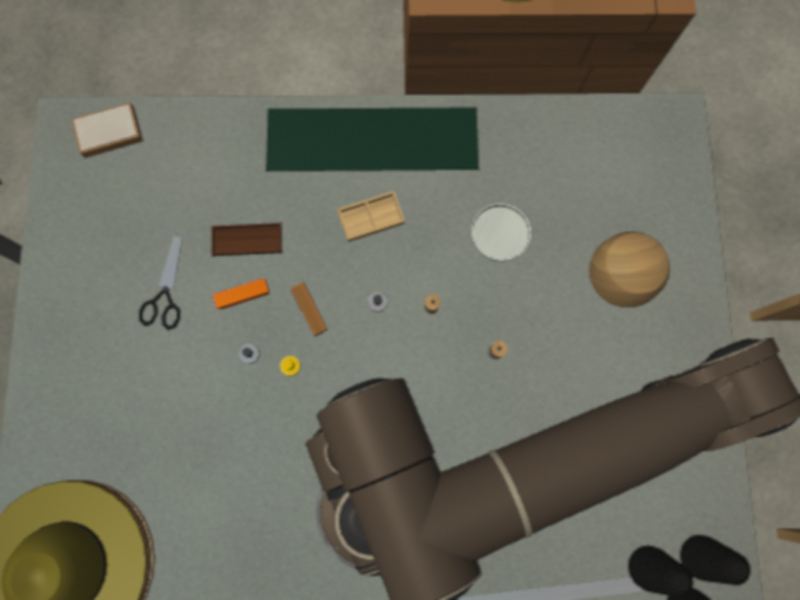

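View pics/side0.png

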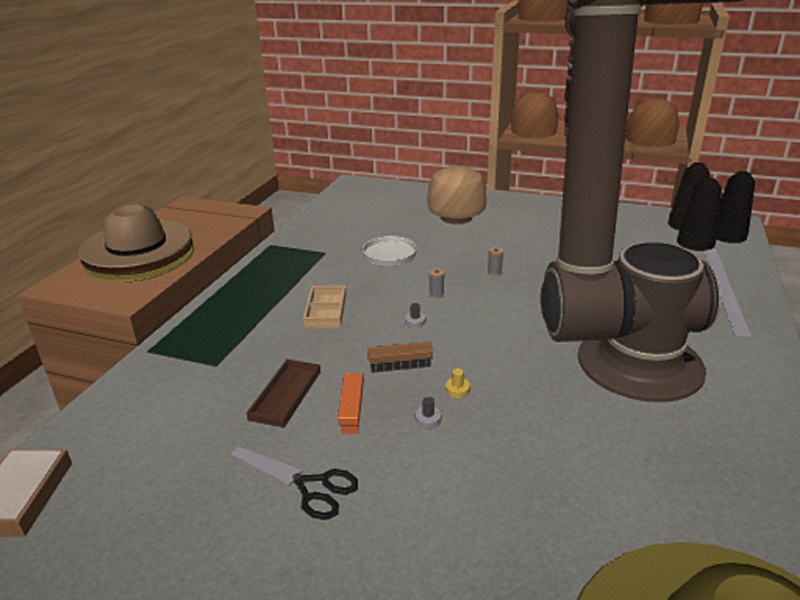

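The top view (800x600) shows: tray (247,239), box (371,216), dish (501,233), brush (309,309), weights (377,301) and (249,353), spools (432,302) and (498,349), hat block (629,269), shears (165,290). The orange and yellow items are decoys. I'll zoom in for accuracy.

```bash
cat > h.py <<'E'
from station import *
import numpy as np, cv2
def K(n,c):
    f=192/np.tan(np.radians(c["fovy"]/2)); return np.array([[f,0,c["cx"]],[0,f,c["cy"]],[0,0,1]])
def world(n,uv,z,c=None):
    c=c or calibration(n); R,_=cv2.Rodrigues(c["rvec"]); k=K(n,c)
    C=-R.T@c["tvec"]; d=R.T@np.linalg.inv(k)@np.array([uv[0],uv[1],1.])
    return C+d*(z-C[2])/d[2]
def crop(im,x0,y0,w,h,s,name):
    cv2.imwrite(f"pics/{name}.png",cv2.resize(im[y0:y0+h,x0:x0+w,::-1],None,fx=s,fy=s,interpolation=cv2.INTER_CUBIC))
E
python3 - <<'E'
from h import *
im=snapshot("top"); np.save("top.npy",im)
crop(im,130,115,130,115,5,"tL"); crop(im,210,115,140,115,5,"tR")
E
```

```text
(no output)
```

View pics/tL.png

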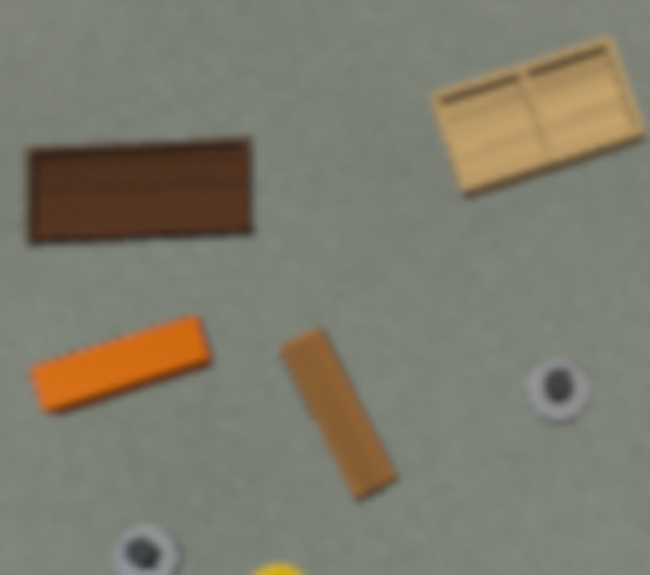

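View pics/tR.png

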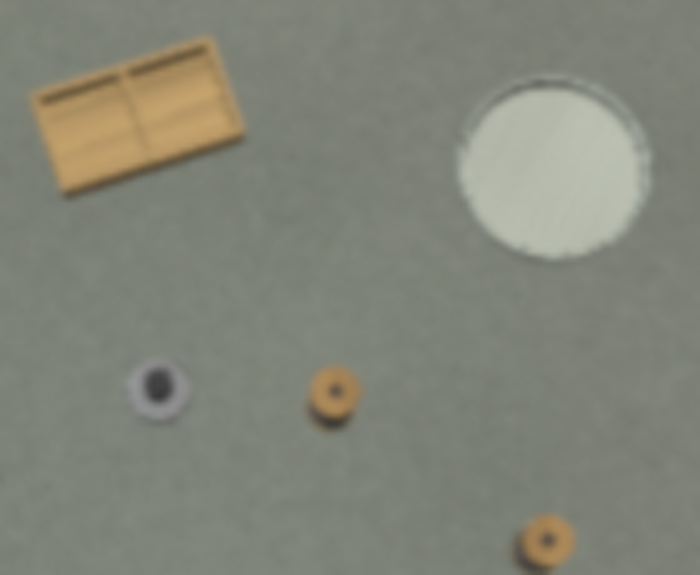

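The crops show the tray corners at about (30,148), (250,139), (253,233), (30,243) and the box corners at (433,95), (612,38), (644,130), (465,190). The brush, weights, spools and dish are also clear.

```bash
python3 - <<'E'
from h import *
c=calibration("top"); R,_=cv2.Rodrigues(c["rvec"]); print("C",-R.T@c["tvec"])
W=lambda x0,u,v,z: world("top",(x0+(u+.5)/5-.5,115+(v+.5)/5-.5),z,c)[:2]
np.set_printoptions(precision=4,suppress=True)
for n,z,pts in (("tray",.018,[(30,148),(250,139),(253,233),(30,243)]),("box",.025,[(433,95),(612,38),(644,130),(465,190)]),("brush",.038,[(280,350),(322,329),(397,476),(360,497)])):
    P=np.array([W(130,*p,z) for p in pts]); r=cv2.minAreaRect((P*1000).astype(np.float32))
    e=np.roll(P,-1,0)-P
    print(n,P.mean(0),r,"edges",np.linalg.norm(e,axis=1),np.degrees(np.arctan2(e[:,1],e[:,0])))
print("w1 disc",W(130,558,391,.014),"knob",W(130,558,386,.042))
print("w2 disc",W(130,147,553,.014),"knob",W(130,143,553,.042))
print("yellow", W(130,282,590,.014))
print("s1",W(210,336,391,.06),"s2",W(210,548,541,.06))
print("dish",W(210,554,166,.018),"diam",W(210,457,166,.018)-W(210,651,166,.018))
print("hat",world("top",(629/1.5625,269/1.5625),.08,c))
E
```

```text
C [ 0.1261914  -0.0289554   1.58665633]
tray [0.5916 0.2847] ((591.7035522460938, 284.53656005859375), (69.87664031982422, 157.02789306640625), 2.228376626968384) edges [0.1559 0.0694 0.1565 0.0699] [ -87.9684 -176.8336   92.2284    2.6355]
box [0.6447 0.0032] ((644.3367309570312, 2.9716262817382812), (74.1269302368164, 134.47962951660156), 18.172897338867188) edges [0.1344 0.0725 0.1338 0.0741] [ -71.8271 -162.341   108.8771   18.1015]
brush [0.4269 0.1396] ((427.39178466796875, 138.93576049804688), (116.91048431396484, 32.057010650634766), 28.830848693847656) edges [0.0321 0.1155 0.0286 0.1169] [ -62.959  -152.8612  119.6729   28.8309]
w1 disc [ 0.4455 -0.0093] knob [ 0.4433 -0.0097]
w2 disc [0.3348 0.2722] knob [0.3311 0.2695]
yellow [0.3087 0.1794]
s1 [ 0.4352 -0.1301] s2 [ 0.3322 -0.269 ]
dish [ 0.6053 -0.2913] diam [0.001  0.1378]
hat [ 0.4987 -0.5545  0.08  ]
```

```bash
cat > plan.py <<'E'
import numpy as np
def plan(start,calls):
    """start=(x,y,z,yaw); calls: lists of (x,y,z,yaw,jaw,n). Prints rows and tracks the commanded pose."""
    p=np.array(start,float)
    for c in calls:
        a=np.radians(p[3]); X=np.array([np.cos(a),np.sin(a)]); Y=np.array([np.sin(a),-np.cos(a)]); q=p.copy()
        prev=p.copy(); out=[]
        for x,y,z,w,j,n in c:
            d=np.array([x,y])-p[:2]
            r=np.round([d@X/.4,d@Y/.4,-(z-p[2])/.4,-(w-p[3])/30],3); assert abs(r).max()<=1,r
            q=np.r_[p[:2]+.4*(r[0]*X+r[1]*Y),p[2]-.4*r[2],p[3]-30*r[3]]
            need=max(np.linalg.norm(q[:3]-prev[:3])/.0625,abs(q[3]-prev[3])/10.7); prev=q
            out.append(f"{n}x(need {need:.1f}) [{r[0]},{r[1]},{r[2]},0,0,{r[3]},{j}]")
        p=q; print(" | ".join(out)," rows",sum(k[5] for k in c)," ->",p.round(4))
E
python3 -c "
from plan import *
s2=(.332,-.269)
plan((.196,-.487,.231,21.93),[[(*s2,.14,22,.4,8)],[(*s2,.027,22,.4,4),(*s2,.027,22,-.6,6)]])"
```

```text
8x(need 4.4) [0.519,-0.379,0.227,0,0,-0.002,0.4]  rows 8  -> [ 0.332  -0.2688  0.1402 21.99  ]
4x(need 1.8) [-0.0,0.0,0.283,0,0,-0.0,0.4] | 6x(need 0.0) [-0.0,0.0,0.283,0,0,-0.0,-0.6]  rows 10  -> [ 0.332  -0.2688  0.027  21.99  ]
```

Request:
carry_out --deltas '[[[0.519,-0.379,0.227,0,0,0,0.4],[0.519,-0.379,0.227,0,0,0,0.4],[0.519,-0.379,0.227,0,0,0,0.4],[0.519,-0.379,0.227,0,0,0,0.4],[0.519,-0.379,0.227,0,0,0,0.4],[0.519,-0.379,0.227,0,0,0,0.4],[0.519,-0.379,0.227,0,0,0,0.4],[0.519,-0.379,0.227,0,0,0,0.4]]]' --squeeze 40

```text
t: 1.15
position: [0.3319, -0.2698, 0.1409]
ee_rot: [180.0, -0.0, 21.8]
force: [0.6, -1.1, -0.7]
finger_gap: 0.0602
finger_force: 0.0
```

```bash
python3 - <<'E'
from h import *
s=read_state(); c=calibration("wrist"); im=snapshot("wrist"); print(s["position"],s["ee_rot"],s["finger_gap"])
crop(im,0,0,512,384,1.5,"w1")
R,_=cv2.Rodrigues(c["rvec"]); print("C",-R.T@c["tvec"])
for P in ((.332,-.269,.06),(.332,-.269,.0),(.4352,-.1301,.06)):
    q=R@np.array(P)+c["tvec"]; q=K("wrist",c)@q; print(P,q[:2]/q[2]*1.5)
E
```

```text
[ 0.33187425 -0.26980105  0.14088786] [ 1.79960199e+02 -1.27272523e-02  2.18431332e+01] 0.06024174624590028
C [ 0.39922107 -0.24311328  0.2839741 ]
(0.332, -0.269, 0.06) [379.53130805 293.98969017]
(0.332, -0.269, 0.0) [379.8662528  266.49527405]
(0.4352, -0.1301, 0.06) [172.85027257 -25.3199824 ]
```

View pics/w1.png

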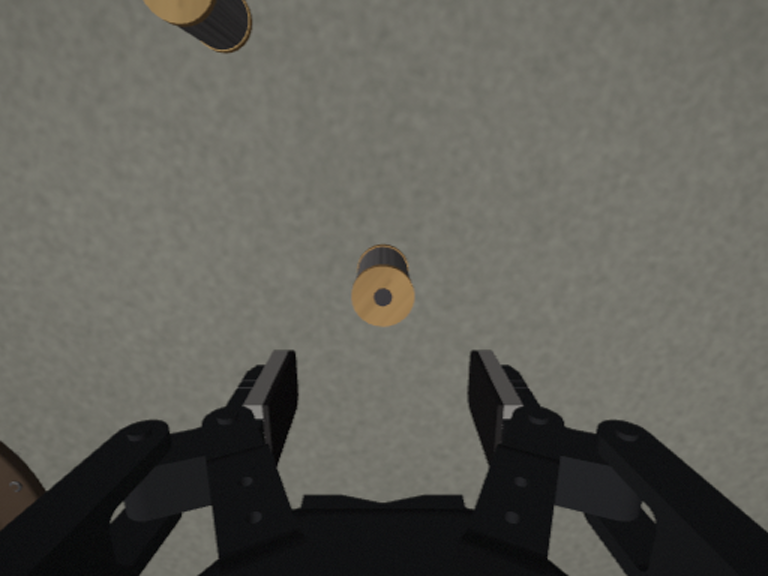

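The wrist view puts the spool hole at (383,297) against a predicted (379.5,294), so it agrees within 2 mm. I'll grasp now.

Request:
carry_out --deltas '[[[0,0,0.283,0,0,0,0.4],[0,0,0.283,0,0,0,0.4],[0,0,0.283,0,0,0,0.4],[0,0,0.283,0,0,0,-0.6],[0,0,0.283,0,0,0,-0.6],[0,0,0.283,0,0,0,-0.6],[0,0,0.283,0,0,0,-0.6],[0,0,0.1,0,0,0,-0.6],[0,0,-0.1,0,0,0,-0.6],[0,0,-0.1,0,0,0,-0.6]]]'

```text
t: 2.45
position: [0.3333, -0.2698, 0.1854]
ee_rot: [179.7, -0.2, 21.9]
force: [0.2, -0.7, -1.2]
finger_gap: 0.0326
finger_force: 40.1
```

```bash
python3 -c "
from plan import *
B=(.6563,-.0323); A=(.6325,.0385); s1=(.4352,-.130)
plan((.332,-.2688,.1802,22),[
 [(.5,-.14,.16,22,-.6,4),(*B,.14,30,-.6,4)],
 [(*B,.035,30,-.6,4),(*B,.034,30,-.6,1),(*B,.034,30,.2,3),(*B,.14,30,.2,3)],
 [(*s1,.14,30,.4,5),(*s1,.027,30,.4,3),(*s1,.027,30,-.6,4)],
 [(*s1,.16,30,-.6,3),(*A,.14,50,-.6,6)],
 [(*A,.035,50,-.6,4),(*A,.034,50,-.6,1),(*A,.034,50,.2,3),(*A,.14,50,.2,3)]])"
```

```text
4x(need 3.4) [0.51,-0.141,0.05,0,0,-0.0,-0.6] | 4x(need 3.1) [0.973,-0.244,0.1,0,0,-0.267,-0.6]  rows 8  -> [ 0.6563 -0.0325  0.1402 30.01  ]
4x(need 1.7) [0.0,-0.0,0.263,0,0,0.0,-0.6] | 1x(need 0.0) [0.0,-0.0,0.265,0,0,0.0,-0.6] | 3x(need 0.0) [0.0,-0.0,0.265,0,0,0.0,0.2] | 3x(need 1.7) [0.0,-0.0,0.0,0,0,0.0,0.2]  rows 11  -> [ 0.6563 -0.0325  0.1402 30.01  ]
5x(need 3.9) [-0.601,-0.065,0.0,0,0,0.0,0.4] | 3x(need 1.8) [-0.601,-0.065,0.283,0,0,0.0,0.4] | 4x(need 0.0) [-0.601,-0.065,0.283,0,0,0.0,-0.6]  rows 12  -> [ 4.351e-01 -1.302e-01  2.700e-02  3.001e+01]
3x(need 2.1) [0.0,-0.0,-0.332,0,0,0.0,-0.6] | 6x(need 4.2) [0.638,-0.118,-0.283,0,0,-0.666,-0.6]  rows 9  -> [6.325e-01 3.830e-02 1.402e-01 4.999e+01]
4x(need 1.7) [0.0,-0.0,0.263,0,0,-0.0,-0.6] | 1x(need 0.0) [0.0,-0.0,0.265,0,0,-0.0,-0.6] | 3x(need 0.0) [0.0,-0.0,0.265,0,0,-0.0,0.2] | 3x(need 1.7) [0.0,-0.0,0.0,0,0,-0.0,0.2]  rows 11  -> [6.325e-01 3.830e-02 1.402e-01 4.999e+01]
```

Request:
carry_out --deltas '[[[0.51,-0.141,0.05,0,0,0,-0.6],[0.51,-0.141,0.05,0,0,0,-0.6],[0.51,-0.141,0.05,0,0,0,-0.6],[0.51,-0.141,0.05,0,0,0,-0.6],[0.973,-0.244,0.1,0,0,-0.267,-0.6],[0.973,-0.244,0.1,0,0,-0.267,-0.6],[0.973,-0.244,0.1,0,0,-0.267,-0.6],[0.973,-0.244,0.1,0,0,-0.267,-0.6],[0.973,-0.244,0.1,0,0,-0.267,-0.6]]]'

```text
t: 3.58
position: [0.6566, -0.0327, 0.1408]
ee_rot: [180.0, 0.0, 30.0]
force: [0.5, -0.5, -0.8]
finger_gap: 0.0332
finger_force: 40.1
```

Request:
carry_out --deltas '[[[0,0,0.15,0,0,0,-0.6],[0,0,0.24,0,0,0,-0.6],[0,0,0.263,0,0,0,-0.6],[0,0,0.265,0,0,0,-0.6],[0,0,0.265,0,0,0,-0.6],[0,0,0.265,0,0,0,0.2],[0,0,0.265,0,0,0,0.2],[0,0,0.265,0,0,0,0.2],[0,0,0,0,0,0,0.2],[0,0,0,0,0,0,0.2],[0,0,0,0,0,0,0.2]]]'

```text
t: 4.95
position: [0.659, -0.033, 0.1453]
ee_rot: [179.8, -0.4, 30.0]
force: [-0.1, -0.0, 0.4]
finger_gap: 0.0515
finger_force: 0.0
```

```bash
python3 - <<'E'
from h import *
im=snapshot("side"); crop(im,150,120,200,160,4,"s1"); im=snapshot("wrist");cv2.imwrite("pics/w2.png",im[:,:,::-1])
E
```

```text
(no output)
```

View pics/w2.png

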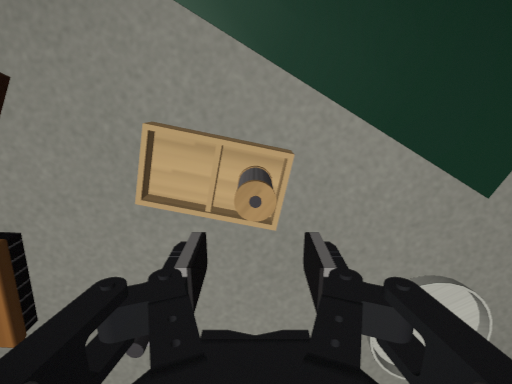

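The first spool stands in the right-hand bay, with its top at (255,201). On to the second.

Request:
carry_out --deltas '[[[-0.601,-0.065,0,0,0,0,0.4],[-0.601,-0.065,0,0,0,0,0.4],[-0.601,-0.065,0,0,0,0,0.4],[-0.601,-0.065,0,0,0,0,0.4],[-0.601,-0.065,0,0,0,0,0.4],[-0.601,-0.065,0.283,0,0,0,0.4],[-0.601,-0.065,0.283,0,0,0,0.4],[-0.601,-0.065,0.283,0,0,0,0.4],[-0.601,-0.065,0.283,0,0,0,-0.6],[-0.601,-0.065,0.283,0,0,0,-0.6],[-0.601,-0.065,0.283,0,0,0,-0.6],[-0.601,-0.065,0.283,0,0,0,-0.6]]]'

```text
t: 6.55
position: [0.4371, -0.1308, 0.0292]
ee_rot: [179.8, -0.2, 29.9]
force: [0.8, 0.4, 6.3]
finger_gap: 0.0328
finger_force: 40.0
```

Request:
carry_out --deltas '[[[0,0,-0.332,0,0,0,-0.6],[0,0,-0.332,0,0,0,-0.6],[0,0,-0.332,0,0,0,-0.6],[0.638,-0.118,-0.283,0,0,-0.666,-0.6],[0.638,-0.118,-0.283,0,0,-0.666,-0.6],[0.638,-0.118,-0.283,0,0,-0.666,-0.6],[0.638,-0.118,-0.283,0,0,-0.666,-0.6],[0.638,-0.118,-0.283,0,0,-0.666,-0.6],[0.638,-0.118,-0.283,0,0,-0.666,-0.6],[0.638,-0.118,-0.283,0,0,-0.666,-0.6]]]'

```text
t: 7.8
position: [0.6319, 0.0369, 0.1406]
ee_rot: [-180.0, 0.0, 49.9]
force: [0.4, 0.1, -1.8]
finger_gap: 0.0329
finger_force: 40.1
```

```bash
python3 -c "
from plan import *
A=(.6325,.0383); w1=(.4445,-.0097); w2=(.3335,.2712)
d=np.array((.605,-.291)); u=np.array([np.cos(np.radians(20)),np.sin(np.radians(20))]); D1=d+.027*u; D2=d-.027*u
plan((*A,.1402,49.99),[
 [(*w1,.12,38,.1,5),(*w1,.018,38,.1,3),(*w1,.018,38,-.9,4)],
 [(*w1,.12,38,-.9,2),(*D1,.12,20,-.9,7)],
 [(*D1,.024,20,-.9,3),(*D1,.0225,20,-.9,2),(*D1,.0225,20,-.1,3),(*D1,.14,20,0,3)],
 [(.5,0.0,.14,30,.1,7),(*((np.array(w2)+(.5,.0))/2),.14,40,.1,4)],
 [(*w2,.14,40,.1,4),(*w2,.018,40,.1,3),(*w2,.018,40,-.9,4)],
 [(*w2,.14,40,-.9,3),(.5,0,.14,25,-.9,7)],
 [(*D2,.12,20,-.9,8)],
 [(*D2,.024,20,-.9,3),(*D2,.0225,20,-.9,2),(*D2,.0225,20,-.1,3),(*D2,.14,20,0,3)],
])"
```

```text
5x(need 3.1) [-0.394,-0.283,0.05,0,0,0.4,0.1] | 3x(need 1.6) [-0.394,-0.283,0.305,0,0,0.4,0.1] | 4x(need 0.0) [-0.394,-0.283,0.305,0,0,0.4,-0.9]  rows 12  -> [ 4.445e-01 -9.600e-03  1.820e-02  3.799e+01]
2x(need 1.6) [-0.0,0.0,-0.254,0,0,-0.0,-0.9] | 7x(need 5.3) [-0.052,0.822,-0.254,0,0,0.6,-0.9]  rows 9  -> [ 0.6305 -0.2816  0.1198 19.99  ]
3x(need 1.5) [-0.0,0.0,0.24,0,0,-0.0,-0.9] | 2x(need 0.0) [-0.0,0.0,0.243,0,0,-0.0,-0.9] | 3x(need 0.0) [-0.0,0.0,0.243,0,0,-0.0,-0.1] | 3x(need 1.9) [-0.0,0.0,-0.051,0,0,-0.0,0]  rows 11  -> [ 0.6305 -0.2816  0.1402 19.99  ]Traceback (most recent call last):
  File "<string>", line 5, in <module>
    plan((*A,.1402,49.99),[
    ~~~~^^^^^^^^^^^^^^^^^^^
     [(*w1,.12,38,.1,5),(*w1,.018,38,.1,3),(*w1,.018,38,-.9,4)],
     ^^^^^^^^^^^^^^^^^^^^^^^^^^^^^^^^^^^^^^^^^^^^^^^^^^^^^^^^^^^
    ...<6 lines>...
     [(*D2,.024,20,-.9,3),(*D2,.0225,20,-.9,2),(*D2,.0225,20,-.1,3),(*D2,.14,20,0,3)],
     ^^^^^^^^^^^^^^^^^^^^^^^^^^^^^^^^^^^^^^^^^^^^^^^^^^^^^^^^^^^^^^^^^^^^^^^^^^^^^^^^^
    ])
    ^^
  File "plan.py", line 10, in plan
    r=np.round([d@X/.4,d@Y/.4,-(z-p[2])/.4,-(w-p[3])/30],3); assert abs(r).max()<=1,r
                                                                    ^^^^^^^^^^^^^^^
AssertionError: [-0.146 -1.163  0.    -0.667]
```

Request:
carry_out --deltas '[[[0,0,0.15,0,0,0,-0.6],[0,0,0.24,0,0,0,-0.6],[0,0,0.263,0,0,0,-0.6],[0,0,0.265,0,0,0,-0.6],[0,0,0.265,0,0,0,-0.6],[0,0,0.265,0,0,0,0.2],[0,0,0.265,0,0,0,0.2],[0,0,0.265,0,0,0,0.2],[0,0,0,0,0,0,0.2],[0,0,0,0,0,0,0.2],[0,0,0,0,0,0,0.2]]]'

```text
t: 9.18
position: [0.6353, 0.0381, 0.1451]
ee_rot: [179.7, -0.3, 49.9]
force: [0.5, 1.2, -0.7]
finger_gap: 0.0512
finger_force: 0.0
```

Request:
carry_out --deltas '[[[-0.394,-0.283,0.05,0,0,0.4,0.1],[-0.394,-0.283,0.05,0,0,0.4,0.1],[-0.394,-0.283,0.05,0,0,0.4,0.1],[-0.394,-0.283,0.05,0,0,0.4,0.1],[-0.394,-0.283,0.05,0,0,0.4,0.1],[-0.394,-0.283,0.05,0,0,0.4,0.1]]]'

```text
t: 9.93
position: [0.4464, -0.0096, 0.1206]
ee_rot: [180.0, -0.1, 37.9]
force: [0.6, -1.2, 0.2]
finger_gap: 0.0468
finger_force: 0.0
```

```bash
python3 - <<'E'
from h import *
print(read_state()["position"]); c=calibration("wrist");im=snapshot("wrist");cv2.imwrite("pics/w3.png",im[:,:,::-1])
R,_=cv2.Rodrigues(c["rvec"])
for P in ((.4445,-.0097,.042),(.427,.139,.038)):
    q=K("w",c)@(R@np.array(P)+c["tvec"]); print(P,q[:2]/q[2])
E
```

```text
[ 0.44638631 -0.00959252  0.12064399]
(0.4445, -0.0097, 0.042) [252.87981173 199.0527556 ]
(0.427, 0.139, 0.038) [78.68272417 97.35620852]
```

View pics/w3.png

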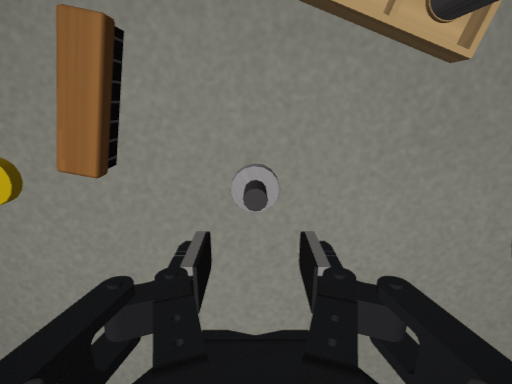

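The knob top is at (256,198) against a predicted (253,199), so the aim is good. The brush's top corners are (58,6), (113,14), (105,177) and (58,172), which gives a finer brush pose.

Request:
carry_out --deltas '[[[0,0,0.15,0,0,0,0.1],[0,0,0.255,0,0,0,0.1],[0,0,0.255,0,0,0,0.1],[0,0,0.255,0,0,0,-0.9],[0,0,0.255,0,0,0,-0.9],[0,0,0.255,0,0,0,-0.9],[0,0,0.255,0,0,0,-0.9],[0,0,0.255,0,0,0,-0.9],[0,0,0,0,0,0,-0.9],[0,0,0,0,0,0,-0.9],[0,0,0,0,0,0,-0.9]]]'

```text
t: 11.35
position: [0.4471, -0.0099, 0.1242]
ee_rot: [179.7, -0.3, 37.9]
force: [0.6, -0.3, -2.4]
finger_gap: 0.0181
finger_force: 39.8
```

```bash
python3 -c "
from plan import *
A=(.6325,.0383); w1=(.4445,-.0097); w2=(.3335,.2712)
d=np.array((.605,-.291)); u=np.array([np.cos(np.radians(20)),np.sin(np.radians(20))]); D1=d+.027*u; D2=d-.027*u
plan((.4445,-.0096,.1202,38),[
 [(*D1,.12,20,-.9,7)],
 [(*D1,.024,20,-.9,3),(*D1,.0225,20,-.9,2),(*D1,.0225,20,-.1,3),(*D1,.14,20,0,3)],
 [(.52,-.05,.14,30,.1,7)],
 [(*w2,.12,40,.1,9)],
 [(*w2,.018,40,.1,3),(*w2,.018,40,-.9,4),(*w2,.12,40,-.9,3)],
 [(.5,0,.12,25,-.9,7)],
 [(*D2,.12,20,-.9,8)],
 [(*D2,.024,20,-.9,3),(*D2,.0225,20,-.9,2),(*D2,.0225,20,-.1,3),(*D2,.14,20,0,3)],
])"
```

```text
7x(need 5.3) [-0.053,0.822,0.001,0,0,0.6,-0.9]  rows 7  -> [ 0.6302 -0.2817  0.1198 20.    ]
3x(need 1.5) [0.0,0.0,0.24,0,0,-0.0,-0.9] | 2x(need 0.0) [0.0,0.0,0.243,0,0,-0.0,-0.9] | 3x(need 0.0) [0.0,0.0,0.243,0,0,-0.0,-0.1] | 3x(need 1.9) [0.0,0.0,-0.051,0,0,-0.0,0]  rows 11  -> [ 0.6302 -0.2817  0.1402 20.    ]
7x(need 4.1) [-0.061,-0.639,0.0,0,0,-0.333,0.1]  rows 7  -> [ 0.5199 -0.0499  0.1402 29.99  ]
9x(need 5.9) [-0.002,-0.928,0.05,0,0,-0.334,0.1]  rows 9  -> [ 0.3336  0.2712  0.1202 40.01  ]
3x(need 1.6) [-0.0,-0.0,0.255,0,0,0.0,0.1] | 4x(need 0.0) [-0.0,-0.0,0.255,0,0,0.0,-0.9] | 3x(need 1.6) [-0.0,-0.0,0.0,0,0,0.0,-0.9]  rows 10  -> [ 0.3336  0.2712  0.1202 40.01  ]
7x(need 5.1) [-0.117,0.787,0.0,0,0,0.5,-0.9]  rows 7  -> [ 0.5002 -0.      0.1202 25.01  ]
8x(need 5.0) [-0.137,0.764,0.0,0,0,0.167,-0.9]  rows 8  -> [ 0.5797 -0.3001  0.1202 20.    ]
3x(need 1.5) [-0.0,0.0,0.24,0,0,0.0,-0.9] | 2x(need 0.0) [-0.0,0.0,0.244,0,0,0.0,-0.9] | 3x(need 0.0) [-0.0,0.0,0.244,0,0,0.0,-0.1] | 3x(need 1.9) [-0.0,0.0,-0.05,0,0,0.0,0]  rows 11  -> [ 0.5797 -0.3001  0.1402 20.    ]
```

Request:
carry_out --deltas '[[[-0.053,0.822,0,0,0,0.6,-0.9],[-0.053,0.822,0,0,0,0.6,-0.9],[-0.053,0.822,0,0,0,0.6,-0.9],[-0.053,0.822,0,0,0,0.6,-0.9],[-0.053,0.822,0,0,0,0.6,-0.9],[-0.053,0.822,0,0,0,0.6,-0.9],[-0.053,0.822,0,0,0,0.6,-0.9],[-0.053,0.822,0,0,0,0.6,-0.9]]]'

```text
t: 12.35
position: [0.6293, -0.2813, 0.1195]
ee_rot: [-179.9, 0.1, 19.9]
force: [-0.4, -0.1, -1.2]
finger_gap: 0.0186
finger_force: 40.0
```

Request:
carry_out --deltas '[[[0,0,0.15,0,0,0,-0.9],[0,0,0.23,0,0,0,-0.9],[0,0,0.24,0,0,0,-0.9],[0,0,0.244,0,0,0,-0.9],[0,0,0.244,0,0,0,-0.9],[0,0,0.244,0,0,0,-0.1],[0,0,0.244,0,0,0,-0.1],[0,0,0.244,0,0,0,-0.1],[0,0,-0.05,0,0,0,0],[0,0,-0.05,0,0,0,0],[0,0,-0.05,0,0,0,0]]]'

```text
t: 13.72
position: [0.6327, -0.2834, 0.1468]
ee_rot: [179.6, -0.4, 19.9]
force: [-0.4, -0.5, -0.3]
finger_gap: 0.0428
finger_force: 0.0
```

```bash
python3 - <<'E'
from h import *
print(read_state()["position"]); im=snapshot("wrist");cv2.imwrite("pics/w4.png",im[:,:,::-1])
E
```

```text
[ 0.63272424 -0.28342971  0.14678957]
```

View pics/w4.png

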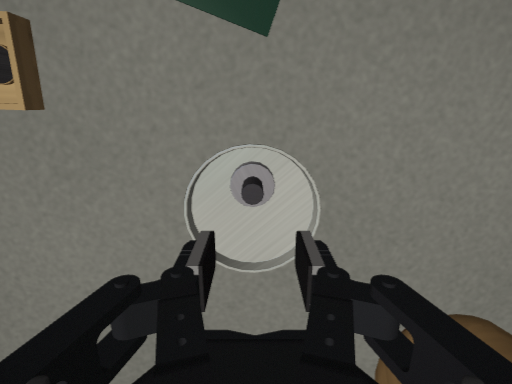

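The weight sits flat in the dish, with its disc at (253,186) and the dish centre at about (253,207). Next is the second weight.

Request:
carry_out --deltas '[[[-0.061,-0.639,0,0,0,-0.333,0.1],[-0.061,-0.639,0,0,0,-0.333,0.1],[-0.061,-0.639,0,0,0,-0.333,0.1],[-0.061,-0.639,0,0,0,-0.333,0.1],[-0.061,-0.639,0,0,0,-0.333,0.1],[-0.061,-0.639,0,0,0,-0.333,0.1]]]'

```text
t: 14.52
position: [0.5197, -0.0499, 0.1397]
ee_rot: [-180.0, 0.1, 30.0]
force: [-0.5, 0.0, 1.0]
finger_gap: 0.047
finger_force: 0.0
```

Request:
carry_out --deltas '[[[-0.002,-0.928,0.05,0,0,-0.334,0.1],[-0.002,-0.928,0.05,0,0,-0.334,0.1],[-0.002,-0.928,0.05,0,0,-0.334,0.1],[-0.002,-0.928,0.05,0,0,-0.334,0.1],[-0.002,-0.928,0.05,0,0,-0.334,0.1],[-0.002,-0.928,0.05,0,0,-0.334,0.1],[-0.002,-0.928,0.05,0,0,-0.334,0.1],[-0.002,-0.928,0.05,0,0,-0.334,0.1],[-0.002,-0.928,0.05,0,0,-0.334,0.1]]]'

```text
t: 15.65
position: [0.3355, 0.27, 0.1203]
ee_rot: [180.0, 0.0, 39.8]
force: [-0.1, -0.5, 0.4]
finger_gap: 0.0469
finger_force: 0.0
```

```bash
python3 - <<'E'
from h import *
print(read_state()["position"]); c=calibration("wrist"); im=snapshot("wrist");cv2.imwrite("pics/w5.png",im[:,:,::-1])
R,_=cv2.Rodrigues(c["rvec"])
for P in ((.3335,.2712,.042),(.427,.139,.038)):
    q=K("w",c)@(R@np.array(P)+c["tvec"]); print(P,q[:2]/q[2])
E
```

```text
[0.33546513 0.27000101 0.12028079]
(0.3335, 0.2712, 0.042) [251.58964451 198.10313487]
(0.427, 0.139, 0.038) [447.40937677 211.03008016]
```

View pics/w5.png

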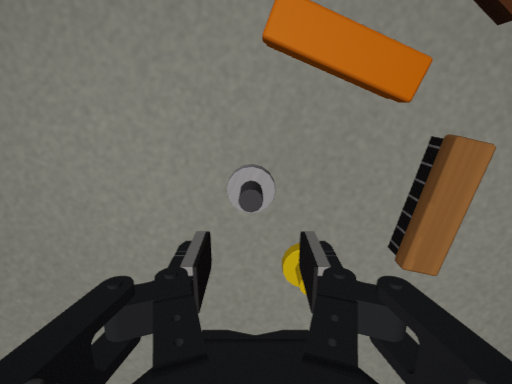

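The knob at (251,198) matches the prediction exactly. The yellow decoy is well clear, about 94 mm away. I'll grasp and carry.

Request:
carry_out --deltas '[[[0,0,0.15,0,0,0,0.1],[0,0,0.255,0,0,0,0.1],[0,0,0.255,0,0,0,0.1],[0,0,0.255,0,0,0,-0.9],[0,0,0.255,0,0,0,-0.9],[0,0,0.255,0,0,0,-0.9],[0,0,0.255,0,0,0,-0.9],[0,0,0.255,0,0,0,-0.9],[0,0,0,0,0,0,-0.9],[0,0,0,0,0,0,-0.9],[0,0,0,0,0,0,-0.9]]]'

```text
t: 17.08
position: [0.3363, 0.2728, 0.1245]
ee_rot: [180.0, -0.4, 39.9]
force: [0.9, -0.1, -1.1]
finger_gap: 0.0185
finger_force: 39.8
```

Request:
carry_out --deltas '[[[-0.117,0.787,0,0,0,0.5,-0.9],[-0.117,0.787,0,0,0,0.5,-0.9],[-0.117,0.787,0,0,0,0.5,-0.9],[-0.117,0.787,0,0,0,0.5,-0.9],[-0.117,0.787,0,0,0,0.5,-0.9],[-0.117,0.787,0,0,0,0.5,-0.9],[-0.117,0.787,0,0,0,0.5,-0.9]]]'

```text
t: 17.95
position: [0.4997, -0.0004, 0.1194]
ee_rot: [-179.9, 0.1, 24.9]
force: [-0.7, 0.6, -1.9]
finger_gap: 0.0187
finger_force: 40.1
```

Request:
carry_out --deltas '[[[-0.137,0.764,0,0,0,0.167,-0.9],[-0.137,0.764,0,0,0,0.167,-0.9],[-0.137,0.764,0,0,0,0.167,-0.9],[-0.137,0.764,0,0,0,0.167,-0.9],[-0.137,0.764,0,0,0,0.167,-0.9],[-0.137,0.764,0,0,0,0.167,-0.9],[-0.137,0.764,0,0,0,0.167,-0.9],[-0.137,0.764,0,0,0,0.167,-0.9]]]'

```text
t: 18.95
position: [0.5796, -0.2983, 0.1207]
ee_rot: [-180.0, 0.0, 20.1]
force: [-0.6, 0.7, -2.4]
finger_gap: 0.0185
finger_force: 40.4
```

Request:
carry_out --deltas '[[[0,0,0.15,0,0,0,-0.9],[0,0,0.23,0,0,0,-0.9],[0,0,0.24,0,0,0,-0.9],[0,0,0.244,0,0,0,-0.9],[0,0,0.244,0,0,0,-0.9],[0,0,0.244,0,0,0,-0.1],[0,0,0.244,0,0,0,-0.1],[0,0,0.244,0,0,0,-0.1],[0,0,-0.05,0,0,0,0],[0,0,-0.05,0,0,0,0],[0,0,-0.05,0,0,0,0]]]'

```text
t: 20.32
position: [0.5822, -0.3019, 0.1465]
ee_rot: [179.6, -0.4, 19.9]
force: [0.6, -1.0, -0.8]
finger_gap: 0.0431
finger_force: 0.0
```

```bash
python3 - <<'E'
from h import *
from plan import *
im=snapshot("wrist");cv2.imwrite("pics/w6.png",im[:,:,::-1])
s=read_state();print(s["position"])
b=(.4269,.139); T=(.5917,.2847)
plan((.5797,-.3001,.1402,20),[
 [(.51,-.02,.14,25,.2,7)],
 [(*b,.12,28,.2,5)],
 [(*b,.018,28,.2,3),(*b,.018,28,-.9,5),(*b,.12,28,-.9,3)],
 [(.51,.22,.12,55,-.9,6)],[(*T,.12,80,-.9,6)],[(*T,.12,92.1,-.9,3)],
 [(*T,.024,92.1,-.9,3),(*T,.0225,92.1,-.9,2),(*T,.0225,92.1,.2,3),(*T,.2,92.1,.3,4)],
])
E
```

```text
[ 0.58100204 -0.30131547  0.14339756]
7x(need 4.6) [0.076,-0.718,0.0,0,0,-0.167,0.2]  rows 7  -> [ 5.100e-01 -1.980e-02  1.402e-01  2.501e+01]
5x(need 2.9) [-0.02,-0.448,0.05,0,0,-0.1,0.2]  rows 5  -> [ 0.427   0.1392  0.1202 28.01  ]
3x(need 1.6) [-0.001,0.0,0.255,0,0,0.0,0.2] | 5x(need 0.0) [-0.001,0.0,0.255,0,0,0.0,-0.9] | 3x(need 1.6) [-0.001,0.0,0.0,0,0,0.0,-0.9]  rows 11  -> [ 0.4267  0.139   0.1202 28.01  ]
6x(need 2.5) [0.279,-0.081,0.0,0,0,-0.9,-0.9]  rows 6  -> [ 0.51    0.22    0.1202 55.01  ]
6x(need 2.3) [0.25,0.075,0.0,0,0,-0.833,-0.9]  rows 6  -> [ 0.5919  0.2847  0.1202 80.    ]
3x(need 1.1) [-0.0,-0.0,0.0,0,0,-0.403,-0.9]  rows 3  -> [ 0.5919  0.2847  0.1202 92.09  ]
3x(need 1.5) [-0.0,-0.001,0.24,0,0,-0.0,-0.9] | 2x(need 0.0) [-0.0,-0.001,0.244,0,0,-0.0,-0.9] | 3x(need 0.0) [-0.0,-0.001,0.244,0,0,-0.0,0.2] | 4x(need 2.8) [-0.0,-0.001,-0.2,0,0,-0.0,0.3]  rows 12  -> [ 0.5915  0.2847  0.2002 92.09  ]
```

View pics/w6.png

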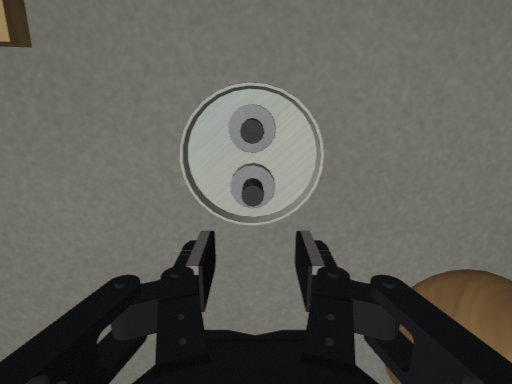

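Both weights sit flat in the dish, with discs at (252,128) and (252,186) and the dish centre at about (252,152). Both are within 46 mm. Next is the brush.

Request:
carry_out --deltas '[[[0.076,-0.718,0,0,0,-0.167,0.2],[0.076,-0.718,0,0,0,-0.167,0.2],[0.076,-0.718,0,0,0,-0.167,0.2],[0.076,-0.718,0,0,0,-0.167,0.2],[0.076,-0.718,0,0,0,-0.167,0.2],[0.076,-0.718,0,0,0,-0.167,0.2],[0.076,-0.718,0,0,0,-0.167,0.2]]]'

```text
t: 21.25
position: [0.5101, -0.0204, 0.1396]
ee_rot: [-180.0, 0.1, 24.9]
force: [0.3, -0.3, -0.8]
finger_gap: 0.051
finger_force: 0.0
```

Request:
carry_out --deltas '[[[-0.02,-0.448,0.05,0,0,-0.1,0.2],[-0.02,-0.448,0.05,0,0,-0.1,0.2],[-0.02,-0.448,0.05,0,0,-0.1,0.2],[-0.02,-0.448,0.05,0,0,-0.1,0.2],[-0.02,-0.448,0.05,0,0,-0.1,0.2],[-0.02,-0.448,0.05,0,0,-0.1,0.2]]]'

```text
t: 22.0
position: [0.4285, 0.1378, 0.1204]
ee_rot: [180.0, 0.0, 27.8]
force: [0.4, 0.4, 0.4]
finger_gap: 0.0512
finger_force: 0.0
```

```bash
python3 - <<'E'
from h import *
print(read_state()["position"]); im=snapshot("wrist");cv2.imwrite("pics/w7.png",im[:,:,::-1])
E
```

```text
[0.42846298 0.13776182 0.12044336]
```

View pics/w7.png

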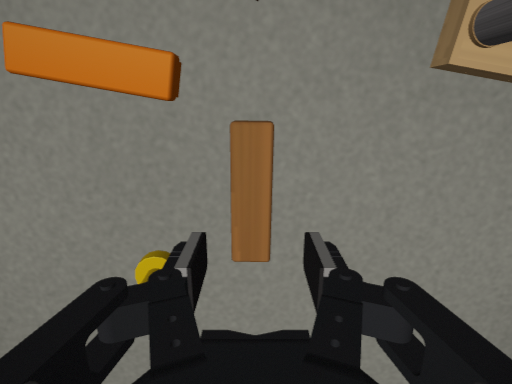

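The brush is well aligned, with corners (231,121), (273,121), (270,261) and (232,261). I'll check the offset along its length.

```bash
python3 - <<'E'
from h import *
from plan import *
c=calibration("wrist")
P=np.array([world("w",p,.038,c)[:2] for p in [(231,121),(273,121),(270,261),(232,261)]]); b=P.mean(0); print(b, P[0]-P[3],np.degrees(np.arctan2(*(P[0]-P[3])[::-1])),np.degrees(np.arctan2(*(P[1]-P[2])[::-1])))
T=(.5917,.2847)
plan((.427,.1392,.1202,28.01),[
 [(*b,.018,28,.2,3),(*b,.018,28,-.9,5),(*b,.12,28,-.9,3)],
 [(.51,.22,.12,55,-.9,6)],[(*T,.12,80,-.9,6)],[(*T,.12,92.1,-.9,3)]])
E
```

```text
[0.42722656 0.13952237] [0.10591645 0.05358813] 26.837000161187554 27.536761879482107
3x(need 1.6) [0.001,-0.0,0.256,0,0,0.0,0.2] | 5x(need 0.0) [0.001,-0.0,0.256,0,0,0.0,-0.9] | 3x(need 1.6) [0.001,-0.0,0.001,0,0,0.0,-0.9]  rows 11  -> [ 0.4274  0.1394  0.1198 28.01  ]
6x(need 2.5) [0.277,-0.081,-0.0,0,0,-0.9,-0.9]  rows 6  -> [ 0.51    0.22    0.1198 55.01  ]
6x(need 2.3) [0.25,0.075,-0.0,0,0,-0.833,-0.9]  rows 6  -> [ 0.5919  0.2847  0.1198 80.    ]
3x(need 1.1) [-0.0,-0.0,-0.0,0,0,-0.403,-0.9]  rows 3  -> [ 0.5919  0.2847  0.1198 92.09  ]
```

Request:
carry_out --deltas '[[[0,0,0.15,0,0,0,0.2],[0,0,0.255,0,0,0,0.2],[0,0,0.255,0,0,0,0.2],[0,0,0.255,0,0,0,-0.9],[0,0,0.255,0,0,0,-0.9],[0,0,0.255,0,0,0,-0.9],[0,0,0.255,0,0,0,-0.9],[0,0,0,0,0,0,-0.9],[0,0,0,0,0,0,-0.9],[0,0,0,0,0,0,-0.9]]]'

```text
t: 23.3
position: [0.4298, 0.1398, 0.1241]
ee_rot: [179.9, -0.4, 27.9]
force: [0.6, 0.3, -1.9]
finger_gap: 0.0332
finger_force: 40.7
```

Request:
carry_out --deltas '[[[0.278,-0.081,0,0,0,-0.9,-0.9],[0.278,-0.081,0,0,0,-0.9,-0.9],[0.278,-0.081,0,0,0,-0.9,-0.9],[0.278,-0.081,0,0,0,-0.9,-0.9],[0.278,-0.081,0,0,0,-0.9,-0.9],[0.278,-0.081,0,0,0,-0.9,-0.9]]]'

```text
t: 24.05
position: [0.5103, 0.2193, 0.1206]
ee_rot: [180.0, -0.0, 54.9]
force: [0.6, 0.2, -2.1]
finger_gap: 0.033
finger_force: 40.6
```

Request:
carry_out --deltas '[[[0.25,0.075,0,0,0,-0.833,-0.9],[0.25,0.075,0,0,0,-0.833,-0.9],[0.25,0.075,0,0,0,-0.833,-0.9],[0.25,0.075,0,0,0,-0.833,-0.9],[0.25,0.075,0,0,0,-0.833,-0.9],[0.25,0.075,0,0,0,-0.833,-0.9]]]'

```text
t: 24.8
position: [0.5924, 0.2839, 0.121]
ee_rot: [180.0, -0.0, 79.9]
force: [-0.1, 0.3, -1.6]
finger_gap: 0.0333
finger_force: 40.6
```

Request:
carry_out --deltas '[[[0,0,0,0,0,-0.403,-0.9],[0,0,0,0,0,-0.403,-0.9],[0,0,0,0,0,-0.403,-0.9],[0,0,0,0,0,-0.403,-0.9]]]'

```text
t: 25.3
position: [0.5926, 0.2842, 0.1206]
ee_rot: [180.0, -0.0, 91.9]
force: [-0.3, -0.0, -1.6]
finger_gap: 0.0333
finger_force: 40.7
```

```bash
python3 - <<'E'
from h import *
print(read_state()["position"]); im=snapshot("wrist");cv2.imwrite("pics/w8.png",im[:,:,::-1])
c=calibration("wrist"); R,_=cv2.Rodrigues(c["rvec"])
a=np.radians(2.1); ca,sa=np.cos(a),np.sin(a)
for x,y in ((34,79),(34,-79),(-34,-79),(-34,79)):
    P=np.array([.5917+(x*ca-y*sa)/1e3,.2847+(x*sa+y*ca)/1e3,.018]); q=K("w",c)@(R@P+c["tvec"]); print(q[:2]/q[2])
E
```

```text
[0.59262017 0.28424751 0.12057801]
[296.87769086  93.20970849]
[290.49392033 267.50185901]
[219.31142449 267.71143613]
[211.70910727  93.48846472]
```

View pics/w8.png

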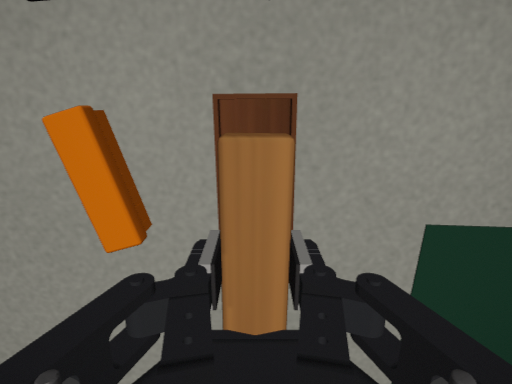

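The tray's far rim at (213,94) to (297,94) matches the prediction, so I can lower the brush.

Request:
carry_out --deltas '[[[0,0,0.15,0,0,0,-0.9],[0,0,0.22,0,0,0,-0.9],[0,0,0.24,0,0,0,-0.9],[0,0,0.243,0,0,0,-0.9],[0,0,0.243,0,0,0,-0.9],[0,0,0.243,0,0,0,0.1],[0,0,0.243,0,0,0,0.1],[0,0,0.243,0,0,0,0.1],[0,0,-0.1,0,0,0,0.1],[0,0,-0.1,0,0,0,0.1],[0,0,-0.1,0,0,0,0.1]]]'

```text
t: 26.72
position: [0.5947, 0.2853, 0.1662]
ee_rot: [179.6, -0.2, 92.0]
force: [0.1, 0.2, -0.5]
finger_gap: 0.047
finger_force: 0.0
```

Request:
carry_out --deltas '[[[-0.5,0.2,-0.1,0,0,0,0.1],[-0.5,0.2,-0.1,0,0,0,0.1],[-0.5,0.2,-0.1,0,0,0,0.1],[-0.8,-0.7,-0.1,0,0,0,0.1],[-0.8,-0.7,-0.1,0,0,0,0.1],[-0.8,-0.7,-0.1,0,0,0,0.1],[-0.8,-0.7,-0.1,0,0,0,0.1],[-0.8,-0.7,-0.1,0,0,0,0.1],[-0.8,-0.7,-0.1,0,0,0,0.1],[-0.8,-0.7,-0.1,0,0,0,0.1]]]'

```text
t: 27.98
position: [0.3209, -0.0461, 0.2002]
ee_rot: [180.0, 0.0, 91.9]
force: [1.2, 0.0, 0.3]
finger_gap: 0.0468
finger_force: 0.0
```

```bash
python3 - <<'E'
from h import *
print(read_state()["position"]); crop(snapshot("side"),80,90,250,180,3.2,"end"); crop(snapshot("top"),80,115,200,115,4,"endt")
E
```

```text
[ 0.32086281 -0.04606016  0.20020992]
```

View pics/end.png

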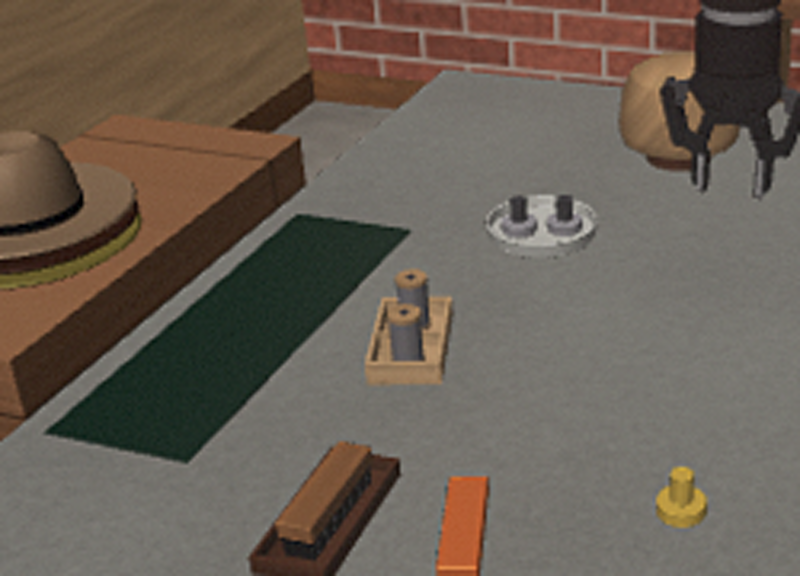

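View pics/endt.png

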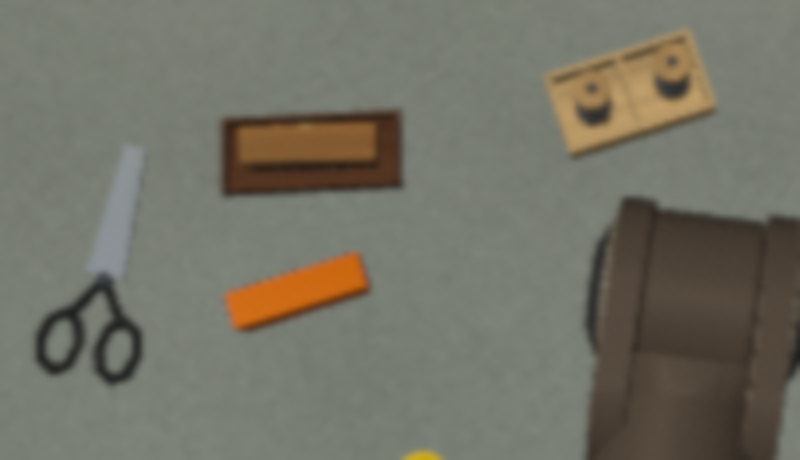

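The brush, spools and weights all look seated. I'll check the brush's offset numerically, using brush corners (238,123), (377,122), (376,164), (240,165) and tray corners (223,119), (401,110), (402,186), (224,194), plus the spools.

```bash
python3 - <<'E'
from h import *
c=calibration("top")
W=lambda u,v,z: world("top",(80+(u+.5)/4-.5,115+(v+.5)/4-.5),z,c)[:2]
for z,p in ((.042,[(238,123),(377,122),(376,164),(240,165)]),(.018,[(223,119),(401,110),(402,186),(224,194)]),(.025,[(546,75),(689,29),(716,106),(573,156)])): print(np.mean([W(*q,z) for q in p],0))
print(W(591,96,.065),W(672,64,.065))
E
```

```text
[0.59251869 0.28434795]
[0.5917936  0.28469382]
[0.64377389 0.00297059]
[0.62644677 0.03685516] [ 0.65502527 -0.03333984]
```

Everything is within tolerance: the brush is about 1 mm from the tray centre, and the spools are within about 6 mm in x and 38 mm in |y|. I'm handing in.

```bash
python3 -c "
from station import *
print(finish_job())"
```

```text
the job is handed in; nothing more can be done
None
```

I handed the job in at about 28 s: the last pictures show a spool upright in each box bay, both weights flat in the dish and the brush bristles down in the tray; I never touched the hat block or shears, and the judge's verdict wasn't shown.

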